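Check a panel support block under the height bridge

TASK

Check whether the wooden support block clears the height bridge: lay it flat on the bridge's bed with its raised-plate end towards the bar, and push it gently along the bed under the bar. If it clears, push on until the pass slider behind the bar is fully home, and leave the block there; if it catches on the bar, let it bear on the bar only lightly, take it back out, and lay it flat in the reject tray with the slider untouched. Leave the jar and the flask alone.

Things in the scene. Friction and masses are not known exactly. Their poses are not given: they have to be found in the camera images.
- block: Loose wooden support block, 0.27 to 0.5 kg: base 150 long (x), 40 wide (y), 36 high; a dark plate 90 x 34 x 8 stands above it on two brass pins, over x = -15 to +75, ending level with the base's +x end (the nose). The bare tail, x = -75 to -15, is where to grip it, across its width. Origin: centre of the base's underside; x along its length towards the nose, z up.
- nose (a point): Top edge line of the base's nose end face, mid width, 36 mm above the block's underside, 75 mm ahead of its origin. The dark plate above it is locked at a height that differs from time to time and is not measured: its top is anywhere from 45 to 55 mm above the block's underside. It does not give under hand force.
- bridge: Fixed metal height bridge, bed 320 (x) x 120 (y) x 10 mm. Origin: centre of the bed's underside, on the bench; x along the lane in the push direction, z up. Two 14 mm high rails, 50 mm apart inside, centred on y = 0, run from x = 30 to 140 with flared lead-ins from x = 8; before that the bed is open and flat. Bar at x = 55 to 71; backstop from x = 136.
- lane (a point): Middle of the lane on the bed's top, just under the bar's front edge: x = 55, z = 10 mm of the bridge. A block that catches has its nose here (block origin at bridge x = -20 mm); one that passes ends with its nose at x = 120 (block origin at 45). With its nose at x = 0 the block lies wholly on the open bed.
- bar: The bridge's fixed steel bar, 16 (x) x 102 (y) x 14 mm (z), on two posts 16 mm square centred 43 mm either side of the lane. Origin at its centre, 67 mm above the bridge's underside: its underside is 50 mm above the bed, its top 64 mm.
- slider: The pass slider, a stiff steel slide on the lane behind the bar, 12 (x) x 40 wide, from 2 to 32 mm above the bed, with a brass pin 22 mm tall on top. Origin: on the bed, mid lane, in the plane of the face that the nose meets: at bridge x = 108 mm as found, 120 mm when fully home (hard end). It slides 12 mm along bridge +x under about 2.5 N, does not spring back and stays where it is left.
- tray: Fixed pale wooden reject tray, 220 (x) x 160 (y) x 18 mm high, walls and floor 5 mm thick, open on top. Origin: centre of its underside. The block fits in along its x, either way round.
- jar: Bystander: stoppered glass jar, 56 mm across, 85 mm high. Origin under its centre.
- flask: Bystander: amber bottle, 44 mm across, 100 mm high. Origin under its centre.
Not all that is in view belongs to the job. Several things look just like the block: the one meant starts nearest to the robot's base.

How it is judged:
On the way, in this order (a step that is already met when the one before it is completed fails the run):
1. the block lies flat on the bed, nose towards the bar and still before it (z of block in the frame of bridge between 0.007 and 0.0125 m and angle between block's own z axis and vertical below 0.05 rad and angle between the x axis of block and the x axis of bridge, either way round below 0.12 rad and x of nose in the frame of bridge between -0.03 and 0.05 m and x of block in the frame of bridge below -0.02 m), for 0.1 s.
2. the check is made: lying flat on the bed the block either has driven the slider home or bears on the bar with its nose (z of block in the frame of bridge between 0.007 and 0.0125 m and angle between block's own z axis and vertical below 0.05 rad and angle between the x axis of block and the x axis of bridge, either way round below 0.12 rad and ((x of slider in the frame of bridge above 0.118 m and x of nose in the frame of bridge above 0.116 m) or (x of nose in the frame of bridge between 0.048 and 0.063 m and contact force between block and bar above 1.5 N))), for 0.1 s.
At the end, for the whole second after the job is handed in: Released and at rest: either flat on the bed under the bar, slider home (at least 10 of its 12 mm; block at most 4 mm short of its end place), or, having caught on the bar with the slider not driven (under 3 mm), flat inside the reject tray (linear speed of block below 0.01 m/s and ((z of block in the frame of bridge between 0.007 and 0.0125 m and angle between block's own z axis and vertical below 0.05 rad and angle between the x axis of block and the x axis of bridge, either way round below 0.12 rad and x of slider in the frame of bridge above 0.118 m and x of nose in the frame of bridge above 0.116 m) or (x of block in the frame of tray between -0.04 and 0.04 m and y of block in the frame of tray between -0.06 and 0.06 m and z of block in the frame of tray below 0.01 m and angle between block's own z axis and vertical below 0.05 rad and x of slider in the frame of bridge below 0.111 m))); the robot touches nothing.
It fails at once if the block driven against the bar or the slider with more than 25 N (contact force between block and bar above 25 N or contact force between block and slider above 25 N).
It fails at once if the block banged down on or forced against the bridge with more than 80 N (contact force between block and bridge above 80 N).
It fails at once if the robot presses on the bridge with more than 15 N (contact force between any of the fingers, the arm and bridge above 15 N).
It fails at once if the jar moved more than 25 mm or tipped over (distance of jar from where it was at the start of the episode above 0.025 m or angle between jar's own z axis and vertical above 0.4 rad).
It fails at once if the flask moved more than 25 mm or tipped over (distance of flask from where it was at the start of the episode above 0.025 m or angle between flask's own z axis and vertical above 0.4 rad).
It also fails if it takes over 64 s, if anything falls off the work surface, if the arm or the gripper's body presses on something with over 40 N, if the wrist force passes 120 N, or if a joint passes its speed limit or range.

ROBOT

A 6-joint arm with a two-finger parallel gripper is mounted at the origin on the work surface. World frame = base frame: x ahead of the robot, y to its left, z up, the work surface at z = 0. Lengths are in m, angles in rad, forces in N, time in s.
With the tool pointing down it reaches from about 0.225 to 0.875 m from the base axis. Payload 3.4 kg.
Tool frame: the origin (TCP) lies at the very end of the fingers, on their centre line; the grasp point (between the pads) lies 19 mm behind it; z points along the fingers, y is the direction in which the jaws open and shut (so a half turn about z gives the same grasp; the last joint's range is limited). The gripper opens to 85 mm and grips with 20 to 120 N. Pads are 22 mm wide; open, the fingers measure 114 mm over their backs; the gripper's body (76 mm by 85 mm) begins 54 mm behind the grasp point. The pads swing forward as they close: fully open they stand 13 mm farther back than shut.
Start: joints at [-1.223, 0.276, 1.505, -0, 1.361, -0.121], TCP at [0.26, -0.513, 0.231] pointing down, gripper open.
Joint ranges: [-2.89, 2.89], [-0.75, 2.08], [0.22, 2.7], [-1.18, 4.32], [0.11, 2.71], [-2.7, 2.7]. Speed limits (rad/s): [2.57, 2.57, 3.14, 3.14, 3.14, 3.14].

INTERFACE

Orientations are given as a unit quaternion [w, x, y, z].
In Python, from rig import telemetry, imaging, manip, finder gives the robot as it stands.
- The arm moves only by the tool arm_command, never from a script. Its argument "steps" is a list of rows, each a list of 3 entries, a list of its own where there are three numbers: the turn, a rotation vector about the world's x, y, z in rad, then the shift along the world's x, y, z in mm, then the closure in counts, from 0 (fully open) to 255 (shut). In form: [[[rx, ry, rz], [dx, dy, dz], grip], ...]. A call has 1 to 20 rows; each row shifts and turns the commanded pose from where the row before left it; what a row does not reach is not made up. A row lasts 1/8 s, in which the tool goes at most 62.5 mm and 10.7 degrees, less where a joint would pass 70% of its speed; a pose out of reach is approached as far as the arm can. A call is refused whole if a number of a shift passes 62.5 or a number of a turn 0.188, either way. A call with a gripper value outside its range is refused whole. The fingers move at their own pace and stop on an object; "newtons" is the grip in N (left out, the last holds). Time passes only in rows, so rows that do not move let the fingers close. It gives the time, the measured TCP pose, the force and the opening at its end, in the units of the state.
- telemetry.get_state(): the state, without advancing time (a new reading comes with each control period).
- imaging.get_image(name): name is "scene" or "side" or "wrist"; returns the picture (384x512x3 uint8, blue, green, red); there is no depth.
- imaging.camera_params(name): a dict with "intrinsics" (3x3 intrinsics, pixels), "R" (3x3) and "t" (3): a world point X has camera coordinates R X + t. Camera axes: x right, y down, z forward; pixel columns grow to the right and rows downward; lengths in m; the calibration is good to about 2 mm. A picture is of the moment at which its call begins: read the wrist's pose just before it. camera_params takes no time and is no camera call; for the wrist camera it gives the pose at the moment of the call.
- manip.sign_off(): hands the job in, once; it reports no verdict.
Trained networks look in the newest picture that a camera, given by its name, has taken for a name from the list of things; names that differ only in an ending like _2 or _b are one class to them, and where a whole thing is asked for, a point or a joint stands for the part that bears it (a point fixed in the world has none). Each returns a list of dicts, best first, with "score" (0 to 1); they miss things now and then, are a little off and sometimes report something else, mostly with a low value. They report only what shows in the picture. A call takes as long as a camera call. They do not tell look-alikes from the thing itself.
- finder.cut_out(camera, thing): "pixels" (384x512 bool, what is visible of it) and "extent" ([left, top, width, height] in pixels, round what is visible of it).
The state is a dict: "clock": time; "qpos": joint angles; "qd": joint speeds; "effort": joint torques, N m; "position": TCP position; "ee_rot": TCP orientation; "contact_force": force on the tool from outside, world axes, zero at the start; "moment": the same for the moment, N m; "width": finger opening in m.
Only numpy, scipy, OpenCV 4.12 (cv2) and the standard library are available. Lean on these libraries where they do the work, as an engineer would, in place of code of your own. Each camera call takes 0.05 s, during which the arm holds its last target.

## Working session

There is one attempt and no reset: what is moved stays moved. The work goes in short steps, Python scripts to look and compute and a tool call to move; the robot and the scene stay as the last step left them, time stands still between calls to the robot, and variables do not carry over. Pictures are saved under pics/ and viewed, and the job is handed in when it is done.

Besides the shell and the picture viewer there is one more tool, called after "Emit:" as name(argument=value, ...) on one line, values as JSON. arm_command: Moves the arm, as the interface text tells. Its arguments: {"type":"object","properties":{"steps":{"type":"array"},"newtons":{"type":"number"}},"required":["steps"]}

```bash
mkdir -p pics; ls
python3 - <<'E'
from rig import telemetry, imaging, manip, finder
import cv2,numpy as np
print(telemetry.get_state())
for n in ["scene","side","wrist"]:
    im=imaging.get_image(n); cv2.imwrite(f"pics/{n}0.png",im)
    p=imaging.camera_params(n); print(n,np.round(p['intrinsics'],1).tolist(),np.round(p['R'],4).tolist(),np.round(p['t'],4).tolist())
E
```

```text
pics
{'clock': 0.0, 'qpos': array([-1.22295969e+00,  2.76585158e-01,  1.50616956e+00, -2.17479190e-05,
        1.36067971e+00, -1.21017061e-01]), 'qd': array([-0.00143068,  0.00072701, -0.00207   ,  0.00016126, -0.00026265,
       -0.00028378]), 'effort': array([ 1.63831195e-03, -4.16775334e+01, -2.45806754e+01, -8.74910393e-05,
        1.09610838e-02, -2.66403987e-06]), 'position': array([ 0.25961524, -0.51244728,  0.2304308 ]), 'ee_rot': array([-9.13768486e-04,  9.72646695e-01,  2.32287665e-01, -1.14778334e-04]), 'contact_force': array([0.4490997 , 0.3682202 , 0.47030619]), 'moment': array([ 0.02837883,  0.0123758 , -0.02034734]), 'width': 0.08550647872159332}
scene [[352.4, 0.0, 249.6], [0.0, 352.4, 193.8], [0.0, 0.0, 1.0]] [[-0.0648, 0.9979, -0.0041], [0.6318, 0.0379, -0.7742], [-0.7724, -0.0527, -0.633]] [-0.0599, -0.3087, 1.508]
side [[403.6, 0.0, 257.9], [0.0, 403.6, 202.3], [0.0, 0.0, 1.0]] [[-0.8934, -0.4491, 0.0159], [-0.3435, 0.6597, -0.6685], [0.2897, -0.6026, -0.7436]] [0.5503, 0.1728, 1.2017]
wrist [[307.6, 0.0, 258.3], [0.0, 307.6, 190.8], [0.0, 0.0, 1.0]] [[0.4521, -0.892, -0.0009], [-0.8543, -0.4333, 0.2871], [-0.2565, -0.129, -0.9579]] [-0.5729, -0.0372, 0.3789]
```

View pics/scene0.png

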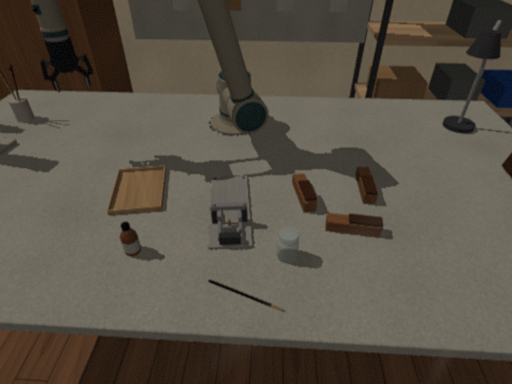

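View pics/side0.png

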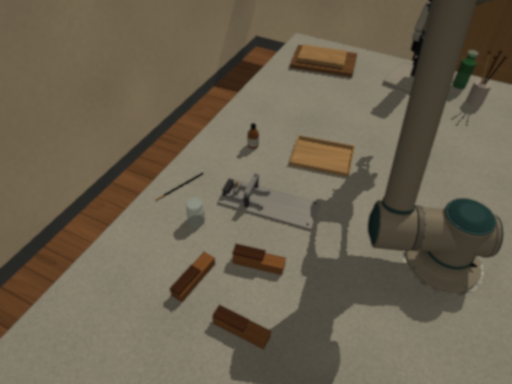

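View pics/wrist0.png

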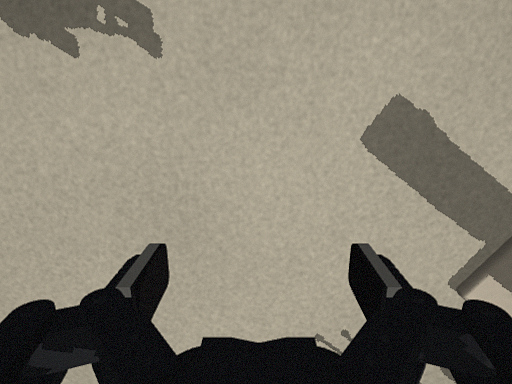

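```bash
cat > h.py <<'E'
from rig import telemetry, imaging, manip, finder
import cv2,numpy as np
from scipy.optimize import minimize
def P(n):
    p=imaging.camera_params(n); return np.array(p['intrinsics']),np.array(p['R']),np.array(p['t'])
def proj(c,X):
    K,R,t=c; q=(np.atleast_2d(X)@R.T+t)@K.T; return q[:,:2]/q[:,2:]
def back(c,uv,z):
    K,R,t=c; uv=np.atleast_2d(uv).astype(float)
    d=np.c_[uv,np.ones(len(uv))]@np.linalg.inv(K).T@R; o=-R.T@t
    return o+d*((z-o[2])/d[:,2:])
def box(x0,x1,y0,y1,z0,z1):
    return np.array([[x,y,z] for x in(x0,x1) for y in(y0,y1) for z in(z0,z1)])/1000.
BLOCK=[box(-75,75,-20,20,0,36),box(-15,75,-17,17,42,50)]
BRIDGE=[box(-160,160,-60,60,0,10),box(55,71,-51,51,60,74),box(55,71,-51,-35,10,60),box(55,71,35,51,10,60)]
TRAY=[box(-110,110,-80,80,0,18)]
def place(X,p,z0=0):
    c,s=np.cos(p[2]),np.sin(p[2]); return np.c_[X[:,0]*c-X[:,1]*s+p[0],X[:,0]*s+X[:,1]*c+p[1],X[:,2]+z0]
def render(c,parts,p,S=4,z0=0,shape=(384,512)):
    m=np.zeros((shape[0],shape[1]),np.uint8); m=np.zeros((shape[0]*S,shape[1]*S),np.uint8)
    for b in parts:
        h=cv2.convexHull(((proj(c,place(b,p,z0))+.5)*S-.5).astype(np.float32))
        cv2.fillConvexPoly(m,np.round(h*16).astype(np.int32),255,shift=4)
    return cv2.resize(m,(shape[1],shape[0]),interpolation=cv2.INTER_AREA)/255.
def fit(obs,parts,p0,z0=0):
    def f(p): return sum(np.abs(render(c,parts,p,z0=z0)-m).sum() for c,m in obs)
    p=np.array(p0,float)
    for k in (1,.3):
        r=minimize(f,p,method='Nelder-Mead',options=dict(initial_simplex=np.array([p,p+[.02*k,0,0],p+[0,.02*k,0],p+[0,0,.15*k]]),maxiter=120)); p=r.x
    return p,r.fun,sum(m.sum() for c,m in obs)
E
python3 - <<'E'
from h import *
import pickle
out={}
for cam in ["scene","side"]:
    imaging.get_image(cam); c=P(cam)
    for th in ["block","bridge","tray","jar","flask","slider"]:
        for r in finder.cut_out(cam,th):
            m=r['pixels']; v,u=np.nonzero(m)
            if len(u)==0: continue
            print(cam,th,round(r['score'],2),r['extent'],len(u),back(c,[[u.mean(),v.mean()]],.02)[0].round(3))
            out.setdefault((cam,th),[]).append((r['score'],m))
pickle.dump(out,open('m.pkl','wb'))
E
```

```text
scene block 0.95 [358.0, 166.5, 19.1, 37.8] 568 [0.44  0.463 0.02 ]
scene block 0.72 [325.3, 214.4, 59.6, 24.2] 1104 [0.622 0.394 0.02 ]
scene block 0.6 [294.2, 171.7, 23.6, 38.8] 660 [0.489 0.264 0.02 ]
scene bridge 0.59 [207.5, 171.5, 45.8, 78.6] 2874 [0.598 0.038 0.02 ]
scene tray 0.94 [107.3, 166.8, 56.1, 47.0] 2253 [ 0.508 -0.264  0.02 ]
scene jar 0.59 [272.3, 226.6, 26.7, 39.1] 704 [0.711 0.207 0.02 ]
scene flask 0.56 [120.6, 222.0, 23.2, 30.8] 515 [ 0.722 -0.218  0.02 ]
scene flask 0.51 [274.7, 226.1, 21.1, 39.4] 750 [0.711 0.207 0.02 ]
scene slider 0.42 [222.0, 220.9, 15.6, 9.4] 141 [0.66  0.044 0.02 ]
side block 0.89 [232.9, 243.9, 51.9, 31.9] 1045 [0.488 0.261 0.02 ]
side block 0.89 [170.2, 253.3, 46.8, 48.6] 979 [0.624 0.397 0.02 ]
side block 0.88 [210.2, 304.6, 59.5, 43.5] 1227 [0.432 0.465 0.02 ]
side bridge 0.82 [217.9, 174.1, 97.6, 53.4] 2730 [0.553 0.048 0.02 ]
side tray 0.85 [286.2, 136.9, 67.3, 41.1] 1957 [ 0.482 -0.251  0.02 ]
side jar 0.9 [189.3, 197.9, 15.5, 28.6] 496 [0.744 0.193 0.02 ]
side flask 0.65 [247.8, 124.1, 12.9, 24.8] 230 [ 0.756 -0.233  0.02 ]
side slider 0.5 [231.6, 181.0, 7.7, 16.2] 64 [0.677 0.041 0.02 ]
```

Run:
```python
from h import *
import pickle
o=pickle.load(open('m.pkl','rb'))
c1,c2=P('scene'),P('side')
def near(cam,c,th,xy):
    b=min(o[(cam,th)],key=lambda r:np.hypot(*(back(c,[np.array(np.nonzero(r[1])[::-1]).mean(1)],.02)[0][:2]-xy)));return b[1].astype(float)
ims=[imaging.get_image('scene'),imaging.get_image('side')]
for th,parts,p0s in [("block",BLOCK,[(.488,.262,a) for a in (.2,.2+np.pi)]),("bridge",BRIDGE,[(.56,.04,0),(.56,.04,.2)]),("tray",TRAY,[(.49,-.255,0),(.49,-.255,1.57)])]:
    ms=[near('scene',c1,th,p0s[0][:2]),near('side',c2,th,p0s[0][:2])]
    best=None
    for p0 in p0s:
        for obs in ([(c1,ms[0]),(c2,ms[1])],[(c1,ms[0])],[(c2,ms[1])]):
            r=fit(obs,parts,p0); print(th,np.round(r[0],4),round(r[1]),round(r[2]))
            if len(obs)==2 and (best is None or r[1]<best[1]): best=r
    for im,c in zip(ims,(c1,c2)):
        for b in parts:
            h=cv2.convexHull(proj(c,place(b,best[0])).astype(np.float32)).round().astype(int); cv2.polylines(im,[h],1,(0,255,0),1)
a=cv2.resize(ims[0][140:280,80:400],None,fx=2.4,fy=2.4); b=cv2.resize(ims[1][110:350,130:370],None,fx=2.4,fy=2.4)
cv2.imwrite('pics/fa.png',a);cv2.imwrite('pics/fb.png',b)
```

```text
block [0.4836 0.2618 0.1986] 90 1705
block [0.481  0.2618 0.2032] 32 660
block [0.4848 0.2617 0.1906] 46 1045
block [0.4858 0.2623 3.3381] 217 1705
block [0.4825 0.2621 3.3562] 87 660
block [0.4864 0.262  3.2773] 111 1045
bridge [0.5594 0.0342 0.1196] 362 5604
bridge [0.5565 0.0337 0.1178] 112 2874
bridge [0.5628 0.0349 0.1222] 211 2730
bridge [0.5588 0.0339 0.1187] 363 5604
bridge [0.5565 0.0337 0.1181] 112 2874
bridge [0.5628 0.035  0.1281] 210 2730
tray [ 0.4858 -0.2682  0.1982] 253 4210
tray [ 0.4825 -0.2708  0.2175] 165 2253
tray [ 0.4864 -0.2671  0.1898] 55 1957
tray [ 0.4859 -0.2681  0.1974] 253 4210
tray [ 0.4823 -0.2704  0.2138] 166 2253
tray [ 0.4864 -0.2672  0.1897] 55 1957
```

View pics/fa.png

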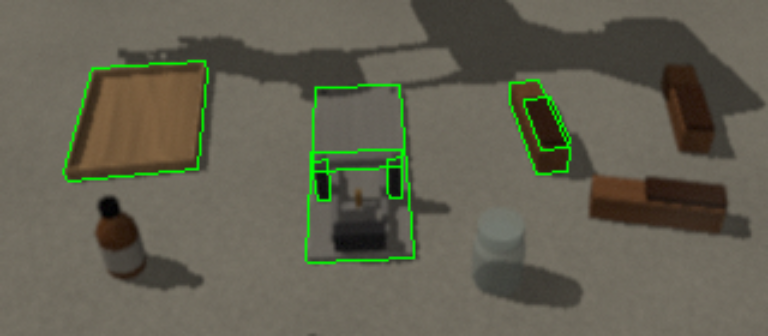

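View pics/fb.png

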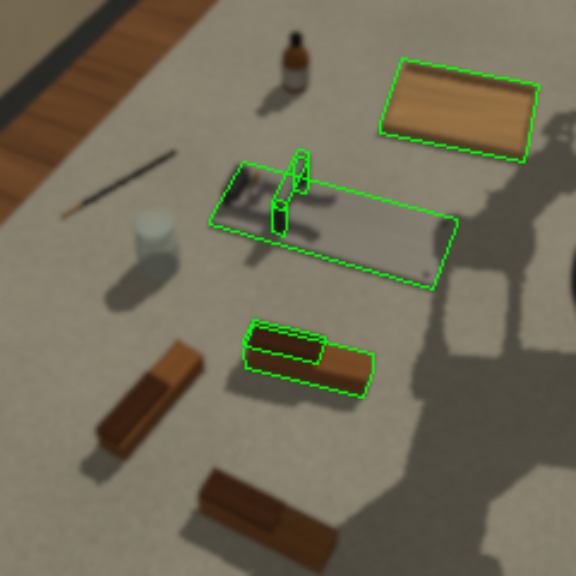

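```bash
cat >> h.py <<'E'
from scipy.spatial.transform import Rotation as Ro
def tool():
    s=telemetry.get_state(); q=s['ee_rot']; R=Ro.from_quat([q[1],q[2],q[3],q[0]]).as_matrix()
    return s,np.array(s['position']),R
E
python3 - <<'E'
from h import *
s,p,R=tool(); K,Rc,t=P('wrist')
print((R.T@(-Rc.T@t-p)).round(4)); print((Rc@R).round(3)); print(R.round(3))
# where is image centre ray in tool frame
print(np.degrees(np.arctan2(R[1,0],R[0,0])))
E
```

```text
[ 0.0733 -0.0016 -0.1424]
[[ 0.     1.    -0.   ]
 [-0.958  0.    -0.287]
 [-0.287  0.     0.958]]
[[ 0.892  0.452  0.   ]
 [ 0.452 -0.892 -0.   ]
 [-0.     0.    -1.   ]]
26.86094174477545
```

Emit:
arm_command(steps=[[[0, 0, -0.03], [32, 60.5, 0], 0], [[0, 0, -0.03], [32, 60.5, 0], 0], [[0, 0, -0.03], [32, 60.5, 0], 0], [[0, 0, -0.03], [32, 60.5, 0], 0], [[0, 0, -0.03], [32, 60.5, 0], 0], [[0, 0, -0.03], [32, 60.5, 0], 0], [[0, 0, -0.03], [32, 60.5, 0], 0], [[0, 0, -0.03], [32, 60.5, 0], 0], [[0, 0, -0.03], [32, 60.5, 0], 0], [[0, 0, 0], [0, 0, 0], 0], [[0, 0, 0], [0, 0, 0], 0]])

```text
clock: 2.33
position: [0.5224, -0.0159, 0.2312]
ee_rot: [0.0, 0.995, 0.1, -0.0]
contact_force: [-0.5, -0.2, 0.2]
width: 0.0856
```

```bash
cat > w.py <<'E'
from h import *
import sys
def wfit(th,parts,p0,name,z0=0):
    c=P('wrist'); im=imaging.get_image('wrist'); s=telemetry.get_state(); print(s['clock'],s['position'],s['contact_force'],s['width'])
    rs=finder.cut_out('wrist',th)
    best=None
    for r in rs:
        m=r['pixels'].astype(float)
        if m.sum()<500: continue
        ctr=back(c,[np.array(np.nonzero(m)[::-1]).mean(1)],.02)[0]
        print(th,round(r['score'],2),r['extent'],int(m.sum()),ctr.round(3))
        d=np.hypot(*(ctr[:2]-np.array(p0[:2])))
        if best is None or d<best[0]: best=(d,m)
    raw=im.copy(); cv2.imwrite(f'pics/{name}raw.png',raw)
    if best:
        p,f,n=fit([(c,best[1])],parts,p0,z0); print('fit',p.round(4),round(f),n)
        for b in parts:
            h=cv2.convexHull(proj(c,place(b,p,z0)).astype(np.float32)).round().astype(int); cv2.polylines(im,[h],1,(0,255,0),1)
    cv2.imwrite(f'pics/{name}.png',im)
    return c,raw
E
python3 - <<'E'
from w import *
wfit('bridge',BRIDGE,(.559,.034,.12),'wb1')
E
```

```text
2.375 [ 0.52224428 -0.01658661  0.23120292] [ 0.36036822  0.31826498 -0.28436985] 0.08531493007526572
bridge 0.93 [157.6, 1.9, 125.2, 252.6] 26142 [0.564 0.036 0.02 ]
fit [0.5576 0.0358 0.1188] 212 26142.0
```

View pics/wb1.png

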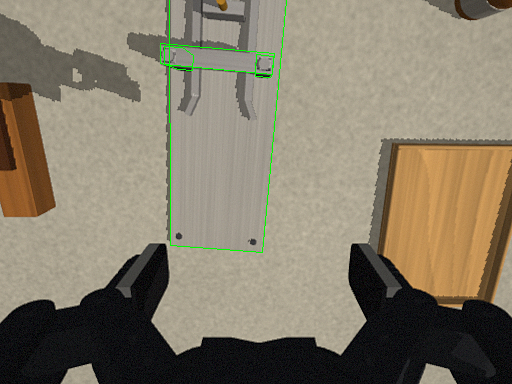

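Emit:
arm_command(steps=[[[0, 0, 0], [-20, 53, 0], 0], [[0, 0, 0], [-20, 53, 0], 0], [[0, 0, 0], [-20, 53, 0], 0], [[0, 0, 0], [-20, 53, 0], 0], [[0, 0, 0], [-20, 53, 0], 0], [[0, 0, 0], [0, 0, -30], 0], [[0, 0, 0], [0, 0, 0], 0]])

```text
clock: 3.3
position: [0.4212, 0.2477, 0.1998]
ee_rot: [0.001, 0.995, 0.099, -0.002]
contact_force: [0.3, 0.1, 0.3]
width: 0.0854
```

Run:
```python
from w import *
wfit('block',BLOCK,(.4836,.2618,.199),'wk1')
s,p,R=tool(); print(p,np.arctan2(R[1,0],R[0,0]),R[:,2])
```

```text
3.35 [0.42251872 0.2477945  0.2010398 ] [ 0.11636011 -0.92092677  0.04683092] 0.08536350105538532
block 0.87 [231.8, 17.0, 44.3, 168.5] 6920 [0.49  0.265 0.02 ]
block 0.84 [16.3, 30.1, 72.6, 165.8] 9786 [0.437 0.468 0.02 ]
fit [0.4814 0.2631 0.2075] 183 6920.0
[0.42339739 0.24796329 0.20182556] 0.1964493512442755 [ 2.96928641e-04 -3.44520757e-04 -9.99999897e-01]
```

View pics/wk1.png

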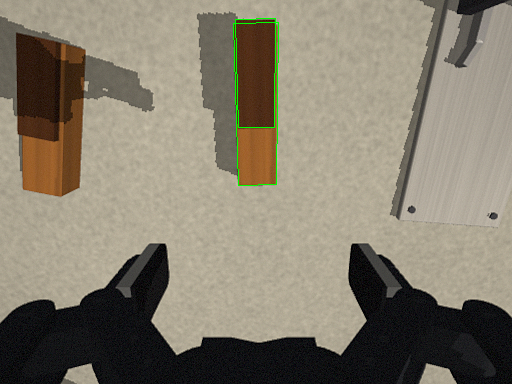

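Emit:
arm_command(steps=[[[0, 0, 0.01], [2.5, 3.5, -40], 0], [[0, 0, 0], [0, 0, -50], 0], [[0, 0, 0], [0, 0, -50], 0], [[0, 0, 0], [0, 0, -30], 0], [[0, 0, 0], [0, 0, -20], 0], [[0, 0, 0], [0, 0, 0], 0]])

```text
clock: 4.15
position: [0.4259, 0.2515, 0.011]
ee_rot: [0.0, 0.995, 0.103, -0.001]
contact_force: [-0.4, 0.3, 0.8]
width: 0.0853
```

Run:
```python
from w import *
s,p,R=tool(); print(p,np.arctan2(R[1,0],R[0,0]))
cv2.imwrite('pics/g1.png',imaging.get_image('wrist'))
```

```text
[0.42590426 0.25150959 0.01100436] 0.20632235114135733
```

View pics/g1.png

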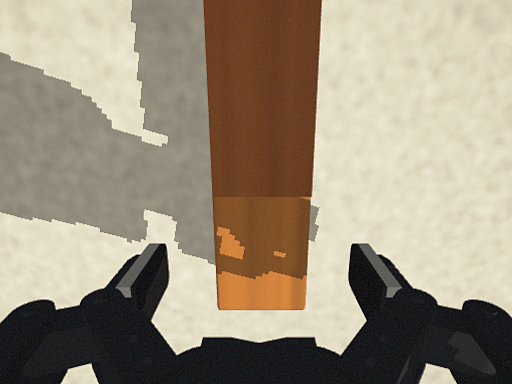

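Emit:
arm_command(steps=[[[0, 0, 0], [0, 0, 0], 255], [[0, 0, 0], [0, 0, 0], 255], [[0, 0, 0], [0, 0, 0], 255], [[0, 0, 0], [0, 0, 0], 255], [[0, 0, 0], [0, 0, 0], 255], [[0, 0, 0], [0, 0, 0], 255]], newtons=60)

```text
clock: 4.95
position: [0.4261, 0.2527, 0.0126]
ee_rot: [0.0, 0.995, 0.104, 0.001]
contact_force: [-0.4, -1.7, 6.5]
width: 0.0387
```

Run:
```python
from w import *
s,p,R=tool(); print(p,np.arctan2(R[1,0],R[0,0]),s['width'])
cv2.imwrite('pics/g2.png',imaging.get_image('wrist'))
```

```text
[0.42610947 0.25272267 0.01261041] 0.20927811119029485 0.0387493899639298
```

View pics/g2.png

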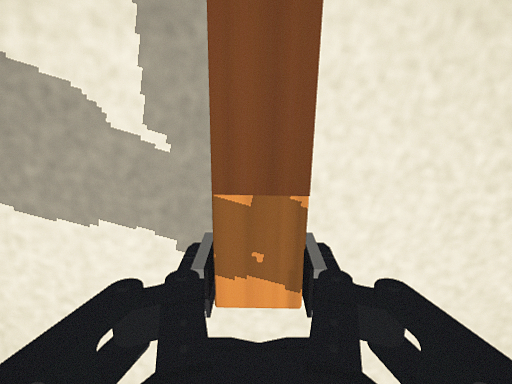

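Emit:
arm_command(steps=[[[0, 0, 0], [0, 0, 15], 255], [[0, 0, 0], [0, 0, 35], 255], [[0, 0, 0], [0, 0, 30], 255], [[0, 0, -0.0225], [2.6, -46, 0], 255], [[0, 0, -0.0225], [2.6, -46, 0], 255], [[0, 0, -0.0225], [2.6, -46, 0], 255], [[0, 0, -0.0225], [2.6, -46, 0], 255], [[0, 0, 0], [0, -46, 0], 255], [[0, 0, 0], [0, 0, 0], 255], [[0, 0, 0], [0, 0, 0], 255]])

```text
clock: 6.25
position: [0.4349, 0.023, 0.0911]
ee_rot: [-0.0, 0.998, 0.059, -0.001]
contact_force: [0.1, -0.2, -4.0]
width: 0.0389
```

Run:
```python
from w import *
s,p,R=tool(); print(p,np.arctan2(R[1,0],R[0,0]),R[:,2],s['width'],s['contact_force'],s['moment'])
wfit('bridge',BRIDGE,(.559,.034,.12),'wb2')
cv2.imwrite('pics/s2.png',cv2.resize(imaging.get_image('side')[130:300,180:380],None,fx=3,fy=3))
```

```text
[0.43489369 0.02304308 0.09106944] 0.11792938287465952 [-1.43556056e-03  6.25930780e-04 -9.99998774e-01] 0.038919678281080866 [ 0.14906696 -0.23352617 -4.02301229] [0.04274331 0.26274317 0.04570806]
6.3 [0.4350125  0.02346069 0.09111324] [ 0.03455424 -0.09527872 -4.1765915 ] 0.03858717435353816
bridge 0.95 [167.2, 1.2, 186.6, 242.1] 15174 [0.497 0.029 0.02 ]
fit [ 0.7169 -0.0689 -0.6799] 14572 15174.0
```

View pics/wb2.png

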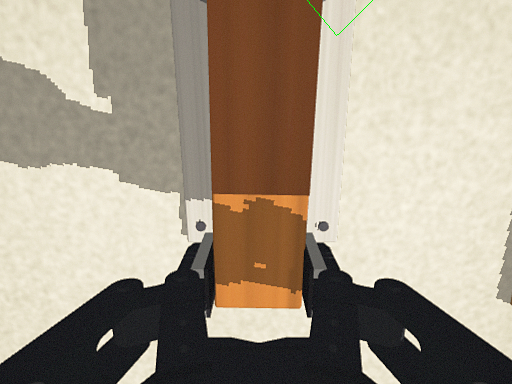

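View pics/s2.png

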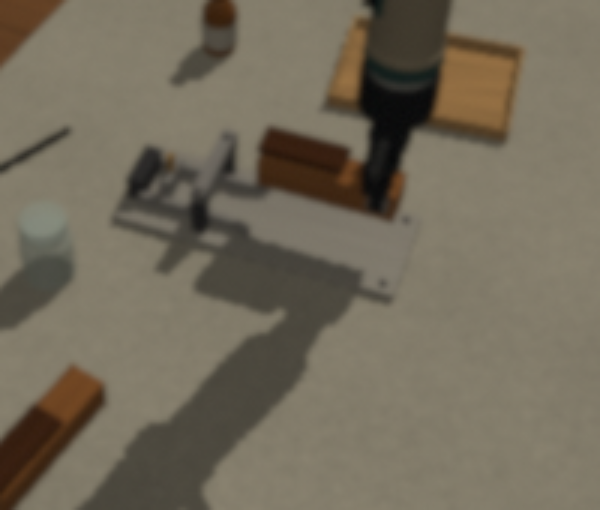

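Emit:
arm_command(steps=[[[0, 0, 0], [0.3, -2.2, -25], 255], [[0, 0, 0], [0, 0, -25], 255], [[0, 0, 0], [0, 0, -10], 255], [[0, 0, 0], [0, 0, -5], 255], [[0, 0, 0], [0, 0, 0], 255]])

```text
clock: 7.02
position: [0.4364, 0.0208, 0.0266]
ee_rot: [0.0, 0.998, 0.06, 0.0]
contact_force: [-0.5, 0.4, -3.6]
width: 0.0387
```

Emit:
arm_command(steps=[[[0, 0, 0], [0, 0, -2], 255], [[0, 0, 0], [0, 0, -1], 255], [[0, 0, 0], [0, 0, -1], 255], [[0, 0, 0], [0, 0, 0], 255]])

```text
clock: 7.52
position: [0.4361, 0.0204, 0.0226]
ee_rot: [0.0, 0.998, 0.059, 0.0]
contact_force: [-1.2, 0.0, -0.2]
width: 0.0391
```

Emit:
arm_command(steps=[[[0, 0, 0], [0, 0, 0], 105], [[0, 0, 0], [0, 0, 0], 105], [[0, 0, 0], [0, 0, 0], 105], [[0, 0, 0], [0, 0, 0], 105]])

```text
clock: 8.02
position: [0.4362, 0.0205, 0.0224]
ee_rot: [0.0, 0.998, 0.059, 0.0]
contact_force: [-0.0, 0.3, -0.0]
width: 0.0502
```

Run:
```python
from w import *
s,p,R=tool(); print(p,np.arctan2(R[1,0],R[0,0]),s['width'],s['contact_force'])
cv2.imwrite('pics/g3.png',imaging.get_image('wrist'))
imaging.get_image('scene');imaging.get_image('side')
obs=[]
for cam in ('scene','side'):
    c=P(cam)
    for r in finder.cut_out(cam,'block'):
        v,u=np.nonzero(r['pixels'])
        if len(u) and np.hypot(*(back(c,[[u.mean(),v.mean()]],.03)[0][:2]-[.49,.03]))<.05: obs.append((c,r['pixels'].astype(float))); print(cam,r['score'],r['extent'])
    if obs: 
        r=fit(obs[-1:],BLOCK,(.493,.028,.119),.01); print(r)
```

```text
[0.43620547 0.02050784 0.02239575] 0.1187660290927168 0.05019062122657239 [-0.03348299  0.33121032 -0.02508861]
scene 0.92 [222.3, 169.2, 13.7, 30.4]
(array([0.46565005, 0.02147209, 0.10422853]), np.float64(93.32156862745097), np.float64(411.0))
side 0.83 [263.6, 188.6, 49.5, 29.0]
(array([0.49536186, 0.02736197, 0.07097364]), np.float64(189.65490196078431), np.float64(739.0))
```

View pics/g3.png

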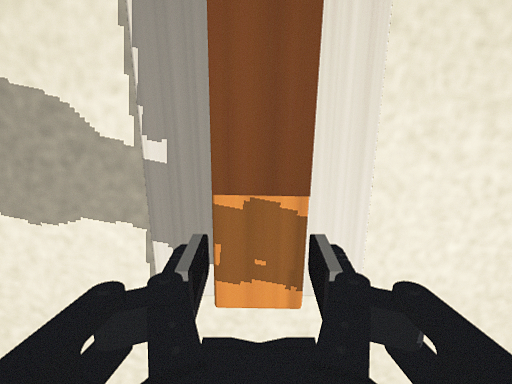

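Emit:
arm_command(steps=[[[0, 0, 0], [0, 0, 0], 255], [[0, 0, 0], [0, 0, 0], 255], [[0, 0, 0], [0, 0, 0], 255], [[0, 0, 0], [0, 0, 0], 255]], newtons=50)

```text
clock: 8.78
position: [0.4362, 0.0204, 0.0226]
ee_rot: [0.0, 0.998, 0.059, 0.0]
contact_force: [-1.3, -1.3, 4.9]
width: 0.039
```

Emit:
arm_command(steps=[[[0, 0, 0], [5, 0.6, 0], 255], [[0, 0, 0], [6, 0.7, 0], 255], [[0, 0, 0], [6, 0.7, 0], 255], [[0, 0, 0], [6, 0.7, 0], 255], [[0, 0, 0], [5, 0.6, 0], 255], [[0, 0, 0], [4, 0.5, 0], 255]])

```text
clock: 9.52
position: [0.4591, 0.0245, 0.0225]
ee_rot: [-0.0, 0.998, 0.06, -0.008]
contact_force: [-17.5, -2.8, 24.8]
width: 0.039
```

Run:
```python
from w import *
s,p,R=tool(); print(p,np.arctan2(R[1,0],R[0,0]),R[:,2],s['width'],s['contact_force'],s['moment'])
cv2.imwrite('pics/s3.png',cv2.resize(imaging.get_image('side')[150:250,200:350],None,fx=4,fy=4))
cv2.imwrite('pics/w3.png',imaging.get_image('wrist'))
```

```text
[0.4591298  0.02448061 0.02248046] 0.12030581335851584 [-1.69770048e-02 -2.54877421e-04 -9.99855848e-01] 0.03900049877433391 [-17.47049059  -2.76548564  24.7942576 ] [-0.6460501   2.35280295 -0.06237117]
```

View pics/s3.png

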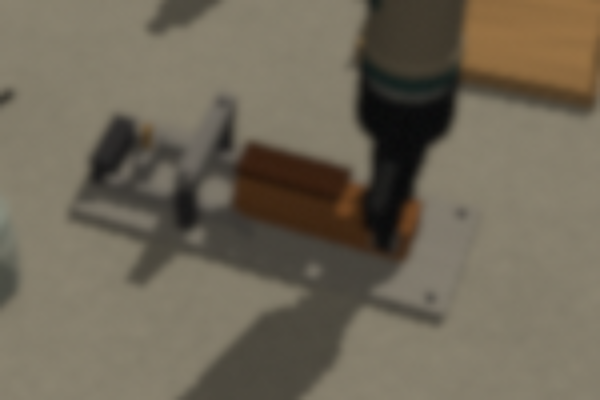

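View pics/w3.png

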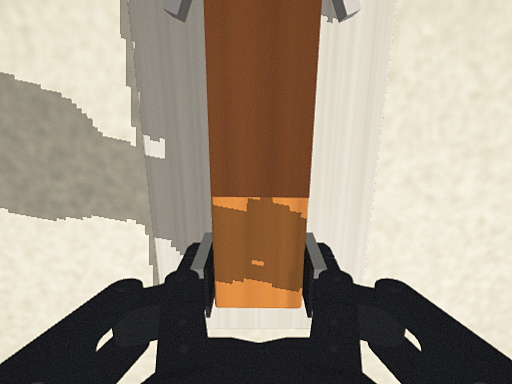

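Emit:
arm_command(steps=[[[0, 0, 0], [-4, -0.5, 1], 255], [[0, 0, 0], [-3, -0.4, 0.5], 255], [[0, 0, 0], [0, 0, 0], 255]])

```text
clock: 10.0
position: [0.4605, 0.0235, 0.0233]
ee_rot: [-0.0, 0.998, 0.059, -0.001]
contact_force: [0.7, 0.2, -3.9]
width: 0.0391
```

Run:
```python
from w import *
s,p,R=tool(); print(p,np.arctan2(R[1,0],R[0,0]),R[:,2],s['width'],s['contact_force'],s['moment'])
```

```text
[0.46054962 0.02348876 0.02330894] 0.11875692399636448 [-1.08860145e-03  9.55419564e-05 -9.99999403e-01] 0.039112864583076064 [ 0.65048229  0.18989009 -3.86240094] [-0.0418092   0.22594707  0.02093427]
```

Emit:
arm_command(steps=[[[0, 0, 0], [0, 0, -0.5], 255], [[0, 0, 0], [2, 0.24, 0], 255], [[0, 0, 0], [0, 0, 0], 255]])

```text
clock: 10.38
position: [0.4635, 0.0237, 0.0233]
ee_rot: [0.0, 0.998, 0.059, 0.0]
contact_force: [0.6, -0.0, -3.3]
width: 0.0392
```

Emit:
arm_command(steps=[[[0, 0, 0], [0, 0, -0.4], 255], [[0, 0, 0], [3, 0.36, 0], 255], [[0, 0, 0], [3, 0.36, 0], 255], [[0, 0, 0], [0, 0, 0], 255]])

```text
clock: 10.88
position: [0.4696, 0.0244, 0.023]
ee_rot: [0.0, 0.998, 0.059, 0.0]
contact_force: [-0.7, -0.1, -4.3]
width: 0.0394
```

Emit:
arm_command(steps=[[[0, 0, 0], [0, 0, -0.4], 255], [[0, 0, 0], [2, 0.24, 0], 255], [[0, 0, 0], [2, 0.24, 0], 255], [[0, 0, 0], [2, 0.24, 0], 255], [[0, 0, 0], [0, 0, 0], 255]])

```text
clock: 11.5
position: [0.4756, 0.0251, 0.0226]
ee_rot: [0.0, 0.998, 0.059, 0.0]
contact_force: [-1.2, 0.1, -1.5]
width: 0.0391
```

Emit:
arm_command(steps=[[[0, 0, 0], [1.5, 0.18, 0], 255], [[0, 0, 0], [1.5, 0.18, 0], 255], [[0, 0, 0], [1, 0.12, 0], 255], [[0, 0, 0], [0, 0, 0], 255]])

```text
clock: 12.0
position: [0.4792, 0.0257, 0.0226]
ee_rot: [0.0, 0.998, 0.059, 0.0]
contact_force: [-2.5, 0.2, -0.9]
width: 0.0389
```

Emit:
arm_command(steps=[[[0, 0, 0], [1, 0.12, 0], 255], [[0, 0, 0], [1, 0.12, 0], 255], [[0, 0, 0], [0, 0, 0], 255]])

```text
clock: 12.38
position: [0.4812, 0.0259, 0.0225]
ee_rot: [0.0, 0.998, 0.059, 0.0]
contact_force: [-2.1, 0.2, 0.7]
width: 0.0387
```

Emit:
arm_command(steps=[[[0, 0, 0], [1, 0.12, 0], 255], [[0, 0, 0], [1, 0.12, 0], 255], [[0, 0, 0], [0, 0, 0], 255]])

```text
clock: 12.75
position: [0.4813, 0.0259, 0.0225]
ee_rot: [0.0, 0.998, 0.06, -0.002]
contact_force: [-6.3, -1.6, 4.6]
width: 0.0396
```

Run:
```python
from w import *
s,p,R=tool(); print(p,np.arctan2(R[1,0],R[0,0]),R[:,2],s['width'],s['contact_force'],s['moment'])
a=cv2.resize(imaging.get_image('side')[155:235,210:330],None,fx=5,fy=5,interpolation=cv2.INTER_CUBIC)
b=cv2.resize(imaging.get_image('scene')[160:250,200:260],None,fx=6,fy=6,interpolation=cv2.INTER_CUBIC)
cv2.imwrite('pics/s4.png',a);cv2.imwrite('pics/t4.png',b)
cv2.imwrite('pics/w4.png',imaging.get_image('wrist'))
```

```text
[0.48131423 0.0258958  0.02252403] 0.11911966353360143 [-3.32841055e-03 -4.33898272e-04 -9.99994367e-01] 0.039581151937750685 [-6.2589678  -1.64420449  4.61419585] [-0.16494781  1.18756678  0.01743763]
```

View pics/s4.png

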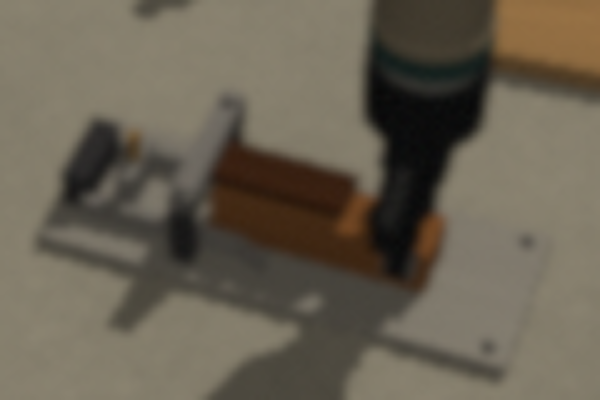

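View pics/t4.png

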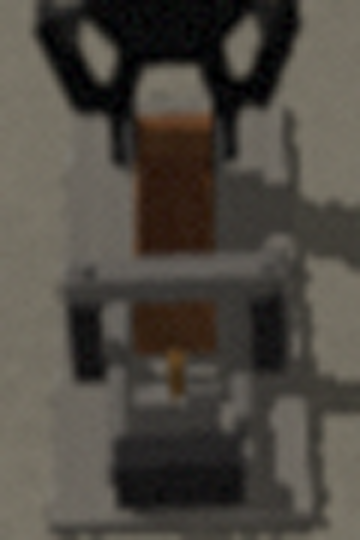

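View pics/w4.png

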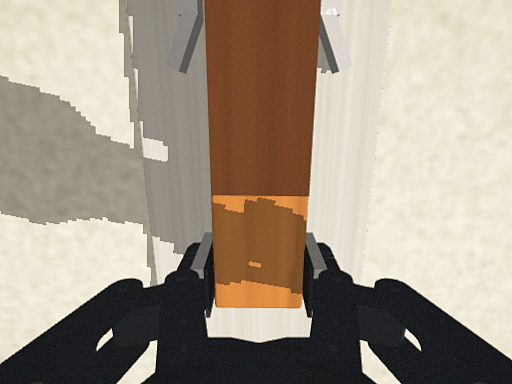

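Emit:
arm_command(steps=[[[0, 0, 0], [0, 0, 0.4], 255], [[0, 0, 0], [0.6, 0.07, 0], 255], [[0, 0, 0], [0, 0, 0], 255], [[0, 0, 0], [0, 0, 0], 255]])

```text
clock: 13.4
position: [0.4813, 0.0259, 0.0225]
ee_rot: [0.0, 0.998, 0.06, -0.002]
contact_force: [-5.4, -2.5, 1.8]
width: 0.0387
```

Run:
```python
from w import *
s,p,R=tool(); print(p,np.arctan2(R[1,0],R[0,0]),R[:,2],s['width'],s['contact_force'],s['moment'])
```

```text
[0.48134794 0.02591288 0.02253643] 0.11914015490081219 [-4.40911711e-03 -5.12394646e-04 -9.99990149e-01] 0.03866921580069798 [-5.37214612 -2.47923996  1.83637666] [-0.26672124  1.23235875 -0.03128583]
```

Emit:
arm_command(steps=[[[0, 0, 0], [0.6, 0.07, 0.3], 255], [[0, 0, 0], [0.6, 0.07, 0], 255], [[0, 0, 0], [0, 0, 0], 255], [[0, 0, 0], [0, 0, 0], 255]])

```text
clock: 13.9
position: [0.4814, 0.0259, 0.0226]
ee_rot: [0.0, 0.998, 0.06, -0.003]
contact_force: [-8.4, -3.0, 2.4]
width: 0.0388
```

Run:
```python
from w import *
s,p,R=tool(); print(p,np.arctan2(R[1,0],R[0,0]),R[:,2],s['width'],s['contact_force'],s['moment'])
```

```text
[0.48136687 0.02591393 0.02255329] 0.11930170174737828 [-6.72659415e-03 -7.24286991e-04 -9.99977114e-01] 0.03879982989367609 [-8.35537471 -3.01020298  2.37682414] [-0.40972743  1.41983775 -0.07791616]
```

Emit:
arm_command(steps=[[[0, 0, 0], [-4, -0.5, 0], 255], [[0, 0, 0], [-6, -0.7, 0.5], 255], [[0, 0, 0], [-12, -1.4, 0.5], 255], [[0, 0, 0], [-12, -1.4, 0], 255], [[0, 0, 0], [-12, -1.4, 2], 255], [[0, 0, 0], [-6, -0.7, 10], 255], [[0, 0, 0], [0, 0, 35], 255], [[0, 0, 0], [0, 0, 35], 255], [[0, 0, 0.0127], [-1, -50, 0], 255], [[0, 0, 0.0127], [-1, -50, 0], 255], [[0, 0, 0.0127], [-1, -50, 0], 255], [[0, 0, 0.0127], [-1, -50, 0], 255], [[0, 0, 0.0127], [-1, -50, 0], 255], [[0, 0, 0.0127], [-1, -50, 0], 255], [[0, 0, 0], [0, 0, 0], 255], [[0, 0, 0], [0, 0, 0], 255]])

```text
clock: 15.9
position: [0.4263, -0.2794, 0.1064]
ee_rot: [-0.0, 0.995, 0.097, -0.0]
contact_force: [0.4, 0.7, -3.8]
width: 0.039
```

Run:
```python
from w import *
s,p,R=tool(); print(p,np.arctan2(R[1,0],R[0,0]),R[:,2],s['width'],s['contact_force'],s['moment'])
a=cv2.resize(imaging.get_image('side')[100:240,200:400],None,fx=3,fy=3,interpolation=cv2.INTER_CUBIC)
cv2.imwrite('pics/s5.png',a)
cv2.imwrite('pics/w5.png',imaging.get_image('wrist'))
```

```text
[ 0.42625078 -0.27939339  0.10639431] 0.19411210528600292 [-3.78830294e-04  7.65809277e-04 -9.99999635e-01] 0.03895640356265966 [ 0.37114805  0.70371529 -3.75226114] [ 0.03154406  0.20948379 -0.03569838]
```

View pics/s5.png

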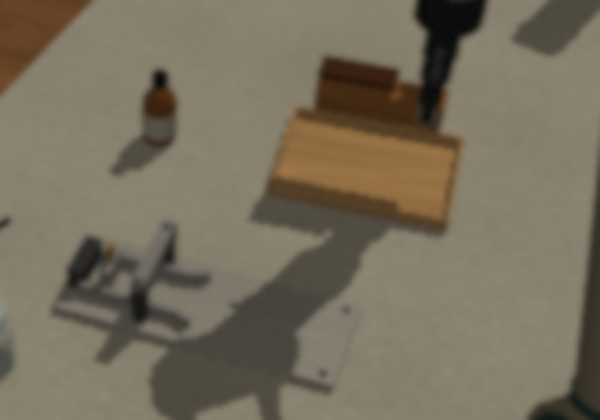

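View pics/w5.png

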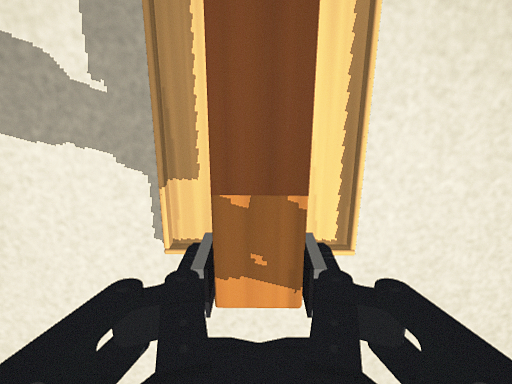

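Emit:
arm_command(steps=[[[0, 0, 0], [2, 0, -30], 255], [[0, 0, 0], [0, 0, -30], 255], [[0, 0, 0], [0, 0, -15], 255], [[0, 0, 0], [0, 0, -8], 255], [[0, 0, 0], [0, 0, -2], 255], [[0, 0, 0], [0, 0, -1.5], 255], [[0, 0, 0], [0, 0, -1.5], 255], [[0, 0, 0], [0, 0, 0], 255]])

```text
clock: 17.0
position: [0.4289, -0.28, 0.0185]
ee_rot: [0.0, 0.995, 0.097, 0.0]
contact_force: [-0.8, -0.1, -3.7]
width: 0.0392
```

Emit:
arm_command(steps=[[[0, 0, 0], [0, 0, -0.7], 255], [[0, 0, 0], [0, 0, -0.5], 255], [[0, 0, 0], [0, 0, 0], 255]])

```text
clock: 17.38
position: [0.4289, -0.28, 0.0175]
ee_rot: [0.0, 0.995, 0.097, 0.0]
contact_force: [-0.3, 0.8, 2.1]
width: 0.0392
```

Emit:
arm_command(steps=[[[0, 0, 0], [0, 0, 0], 60], [[0, 0, 0], [0, 0, 0], 60], [[0, 0, 0], [0, 0, 0], 60], [[0, 0, 0], [0, 0, 0], 60], [[0, 0, 0], [0, 0, 20], 60], [[0, 0, 0], [0, 0, 50], 60], [[0, 0, 0], [0, 0, 60], 60], [[0, 0, 0], [0, 0, 60], 60], [[0, 0, 0], [-30, 0, 0], 60], [[0, 0, 0], [0, 0, 0], 60], [[0, 0, 0], [0, 0, 0], 60]])

```text
clock: 18.75
position: [0.399, -0.2797, 0.2066]
ee_rot: [-0.0, 0.995, 0.097, 0.0]
contact_force: [0.9, 0.4, -0.7]
width: 0.0658
```

Run:
```python
from w import *
wfit('block',BLOCK,(.485,-.268,.195),'wf',.005)
wfit('tray',TRAY,(.485,-.268,.195),'wg')
a=cv2.resize(imaging.get_image('side')[100:250,180:400],None,fx=3,fy=3,interpolation=cv2.INTER_CUBIC)
cv2.imwrite('pics/s6.png',a)
```

```text
18.8 [ 0.39915522 -0.27970599  0.20638908] [ 0.59555901 -0.53087405  0.57599057] 0.06562933293751937
block 0.93 [242.3, 0.0, 46.5, 165.5] 6813 [ 0.49  -0.268  0.02 ]
fit [ 0.4841 -0.2685  0.1821] 129 6813.0
18.9 [ 0.39920461 -0.27973624  0.20626067] [ 1.18564194 -0.29579549 -0.81035602] 0.06537193762024271
tray 0.92 [184.5, 1.6, 168.9, 190.8] 22753 [ 0.474 -0.269  0.02 ]
fit [ 0.4833 -0.2679  0.1864] 7064 22753.0
```

View pics/wg.png

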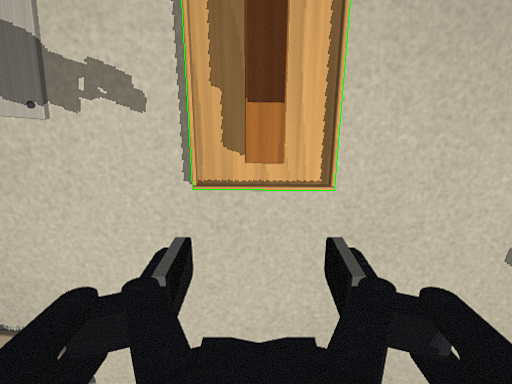

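View pics/s6.png

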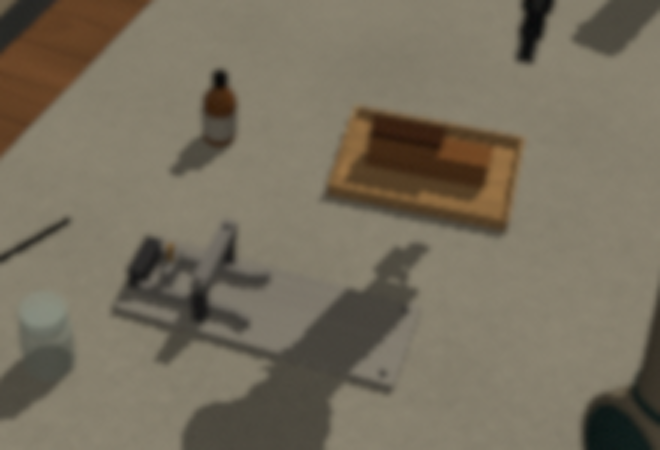

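```bash
python3 -c "
from rig import manip; print(manip.sign_off())"
```

```text
the job is handed in; nothing more can be done
None
```

The block did not clear the bridge: it caught on the bar, so I took it back out and laid it flat in the reject tray. The job is handed in at about 19 s of the 64 s.

**Check at the bar:** I laid the block on the bed, released it, gripped it again and pushed. It stopped with its nose at about x = 55 mm of the bridge, the bar's front edge. Further small pushes gave up to about 8.4 N at the wrist with no advance, while it pressed on the bed with only about 6 N. That is too much for friction alone, so I took it as a true catch. I estimate roughly 3–5 N of that was on the bar.

**Final checks:**
- **Block:** the wrist-camera fit puts it within about 1 mm of the tray centre, aligned with the tray. The side picture shows it lying flat.
- **Gripper:** it is open and well clear of everything.
- **Slider, jar and flask:** I never touched them, and in the side picture they look the same as at the start. I did not measure the slider's position.

**Went wrong or unconfirmed:**
- The first push pressed too hard on the bed, about 25 N upward and 17 N along the lane at the wrist, with the nose near x = 33 mm and still short of the bar. I backed off and went on with a lighter touch.
- The silhouette fits of the block on the bed from the fixed cameras were poor because the gripper hid part of it. I relied on the tool pose and wrist view there instead.
- I only estimated the plate height by hand from a wrist picture, at about 52–57 mm above the underside. It is a rough figure, but consistent with the catch.

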